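Complete the valve kit and present it a quarter turn round

ROBOT

A 6-joint arm with a two-finger parallel gripper is mounted at the origin on the work surface. World frame = base frame: x ahead of the robot, y to its left, z up, the work surface at z = 0. Lengths are in mm, angles in degrees, forces in N, time in s.
With the tool pointing down it reaches from about 325 to 925 mm from the base axis. Payload 3.1 kg.
Tool frame: the origin (TCP) lies on the centre line of the jaws, within the pads' length; the fingertips stand 8 mm ahead of it and the grasp point (between the pads) lies 11 mm behind it; x points along the fingers, y is the direction in which the jaws open and shut, and the axes are right-handed (so a half turn about x gives the same grasp; the last joint's range is limited). The gripper opens to 85 mm and grips with 20 to 120 N. Pads are 22 mm wide; open, the fingers measure 114 mm over their backs; the gripper's body (76 mm by 85 mm) begins 54 mm behind the grasp point. The pads swing forward as they close: fully open they stand 13 mm farther back than shut.
Start: joints at [69.66, 12.427, 92.441, -0, 75.132, -6.429], TCP at [150.244, 606.685, 239.3] pointing down, gripper open.
Joint ranges: [-157.48, 157.48], [-44.54, 120.13], [17.64, 146.25], [-64.5, 244.5], [7.68, 150.69], [-147.95, 147.95]. Speed limits (degrees/s): [159.86, 159.86, 180, 180, 180, 180].

INTERFACE

Orientations are given as [roll, pitch, yaw] about the fixed x, y, z axes, in that order (R = Rz(yaw) Ry(pitch) Rx(roll)).
In Python, from workcell import ctrl, camera, camera_params gives the robot as it stands.
- The arm moves only by the tool step_arm, never from a script. Its argument "motion" is one flat list of numbers, 7 for each row, row after row: the shift along the tool's x, y, z in m, then the turn, a rotation vector about the tool's x, y, z in units of 5 degrees (1.0 is 5 degrees), then the opening, from 0 (shut) to 1 (fully open). In form: [tx, ty, tz, wx, wy, wz, hand, tx, ty, tz, wx, wy, wz, hand, ...]. A call has 1 to 20 rows; each row is the pose to reach, as a shift and turn from the pose commanded when the call began, along the tool's axes at that moment; what a row does not reach only later rows make up. A row lasts 1/12 s, in which the tool goes at most 41.7 mm and 7.16 degrees, less where a joint would pass 70% of its speed; a pose out of reach is approached as far as the arm can. A call with a gripper value outside its range is refused whole. The fingers move at their own pace and stop on an object; "newtons" is the grip in N (left out, the last holds). Time passes only in rows, so rows that repeat a pose let the fingers close. It gives the time, the measured TCP pose, the force and the opening at its end, in the units of the state.
- ctrl.state(): the state, without advancing time (a new reading comes with each control period).
- camera(name): name is "side" or "top" or "wrist"; returns the picture (420x560x3 uint8, blue, green, red); there is no depth.
- camera_params(name): a dict with "vertical_fov" (degrees; the focal length in pixels is half the picture's height over the tangent of half this angle, whatever the lens; pixels are square), "cx", "cy" (the principal point, pixels), "R" (3x3) and "t" (3): a world point X has camera coordinates R X + t; the wrist camera has in their place "hand_eye" (4x4, takes a point from camera to tool coordinates, whose origin is the TCP and whose axes are the tool frame's). Camera axes: x right, y down, z forward; pixel columns grow to the right and rows downward; lengths in mm; the calibration is good to about 2 mm. A picture is of the moment at which its call begins: read the wrist's pose just before it. camera_params takes no time and is no camera call.
- ctrl.hand_in(): hands the job in, once; it reports no verdict.
The state is a dict: "clock": time; "q": joint angles; "joint_velocities": joint speeds; "effort": joint torques, N m; "position": TCP position; "ee_rot": TCP orientation; "contact_force": force on the tool from outside, world axes, zero at the start; "ft_torque": the same for the moment, N m; "finger_gap": opening from 0.0 (shut) to 1.0 (fully open).
Only numpy, scipy, OpenCV 4.12 (cv2) and the standard library are available. Lean on these libraries where they do the work, as an engineer would, in place of code of your own. Each camera call takes 0.05 s, during which the arm holds its last target. There are 200 camera calls.

TASK

Set the red valve-seat block down, without dropping it, flat and square in the empty black-rimmed pocket of the kit carrier and let go of it. Then lift the carrier by its yellow handle a good hand's breadth (about 8 cm) straight up out of its blue dock and turn it a quarter turn (either way) over the dock, keeping it level all the way so that the loose steel ball stays in the middle of its dish and the block stays in its pocket. Finish while still holding the carrier there by the handle, level and still, and leave the other things on the bench alone.

Things in the scene. Friction and masses are not known exactly. Their poses are not given: they have to be found in the camera images.
- carrier: Loose kit carrier, 0.52 kg: grey plate 240 (x) x 130 (y) x 6 mm; origin at the centre of its underside, z up. Round yellow dish in the middle (radius 48, rim 16.5 mm above the underside) with the ball, bail handle above it, empty black-rimmed grey pocket at the +x end, dark steel counterweight (44 x 90, 18 mm high) fixed at the -x end. Starts in the dock, underside 6 mm up, axes as the dock's.
- handle (a point): Centre of the bar of the yellow bail handle, over the dish's middle, 89 mm above the carrier's underside; axes as the carrier's. The bar is 14 mm thick (carrier x), 18 mm high (80 to 98 mm above the underside) and runs along the carrier's y, 104 mm free between two posts 14 x 10 mm at y = +-57 mm. The loaded carrier hangs nearly balanced from here.
- dish_centre (a point): Middle of the dish's inner surface, 8 mm above the carrier's underside, under the handle; axes parallel to the carrier's. The dish rises from here at a slope of 3 degrees out to 15 mm, 10 degrees out to 30 mm, 18 degrees out to 45 mm.
- pocket (a point): Centre of the pocket's floor, 84 mm from the carrier's middle along its +x, 8 mm above its underside; axes as the carrier's. The pocket is 63 (x) x 43 (y) mm, straight for 4 mm, then a 45 degree lead-in of 4 mm all round up to the black rim, 8 mm above the floor; rim outside about 79 x 57 mm.
- seat_block: Loose red valve-seat block, 60 (its x) x 40 (its y) x 28 mm high, about 0.18 kg, plain sides, black bore marks on top; origin at the centre of the underside, z up; lies flat on the bench. Fits the pocket with its x along the carrier's x, either way round; seated, it stands 20 mm out of the pocket rim.
- dock: Blue dock, fixed to the bench: bed 256 (its x) x 146 (its y) x 6 mm, origin at the centre of its underside, on the bench, z up. Low corner rails stand up to 16 mm above the bench, 2.5 mm clear of the carrier's edges, so the carrier must be lifted out straight up.
- ball_center (a point): Centre of the loose polished steel ball, 25 mm diameter, 64 g; it starts resting in the middle of the dish.
- bushing: Brass bushing standing on end, 36 mm outside diameter, 30 mm high; bystander. Origin: centre of the underside.
- nut: Steel hexagon nut lying flat, 36 mm across flats, 18 mm high; bystander. Origin: centre of the underside.
- oil_bottle: White oil bottle with a red cap, 48 mm diameter, 120 mm high; bystander beyond the work. Origin: centre of the underside.
Mind the look-alikes: they are no part of the job. There is more than one size of the seat_block; the job needs the smallest.

How it is judged:
By the outcome, as a careful person would: the job done as asked, in the order asked, and still so for the second after the job is handed in, while the arm keeps its last pose, push and grip.
It also fails if it takes over 54 s, if anything falls off the work surface, if the arm or the gripper's body presses on something with over 40 N, if the wrist force passes 120 N, or if a joint passes its speed limit or range.

## Working session

There is one attempt and no reset: what is moved stays moved. The work goes in short steps, Python scripts to look and compute and a tool call to move; the robot and the scene stay as the last step left them, time stands still between calls to the robot, and variables do not carry over. Pictures are saved under pics/ and viewed, about 8 in all and at most 12, crops included, and the job is handed in when it is done.

Besides the shell and the picture viewer there is one more tool, called after "Call:" as name(argument=value, ...), one argument or row to a line, values as JSON. step_arm: Moves the arm, as the interface text tells. Its arguments: {"type":"object","properties":{"motion":{"type":"array","items":{"type":"number"}},"newtons":{"type":"number"}},"required":["motion"]}

```bash
mkdir -p pics; ls; python3 - <<'E'
from workcell import ctrl,camera,camera_params
import cv2,numpy as np
print(ctrl.state())
for n in("top","side","wrist"):
    cv2.imwrite(f"pics/{n}0.png",camera(n)); print(n,camera_params(n))
E
```

```text
pics
{'clock': 0.0, 'q': array([ 6.96616533e+01,  1.24790094e+01,  9.25277116e+01,  1.66485005e-03,
        7.51321700e+01, -6.42739373e+00]), 'joint_velocities': array([-0.06009284,  0.13074818, -0.07209963, -0.01298697,  0.00983516,
        0.00221004]), 'effort': array([-3.06749007e-04, -3.96853101e+01, -3.03850365e+01,  6.90500116e-06,
        9.72423441e-03,  6.33170274e-06]), 'position': array([149.93998585, 605.93435888, 237.95086241]), 'ee_rot': array([ -97.09073118,   89.8610996 , -111.00211329]), 'contact_force': array([-0.88227016,  0.2635973 ,  0.24929759]), 'ft_torque': array([-0.0209349 ,  0.0339099 ,  0.03148368]), 'finger_gap': 0.9990798482071952}
top {'vertical_fov': 50.379483024904665, 'cx': 281.083923442143, 'cy': 212.86647252886857, 'R': array([[ 0.01830445, -0.99975917,  0.01210586],
       [-0.99447333, -0.01945695, -0.1031708 ],
       [ 0.1033815 , -0.01015047, -0.99458998]]), 't': array([-118.06870993,  596.12724164, 1256.835009  ])}
side {'vertical_fov': 53.50539633766638, 'cx': 285.19294283605615, 'cy': 200.59735372836934, 'R': array([[ 0.99439764, -0.1043861 ,  0.0166393 ],
       [-0.06239545, -0.70672388, -0.70473269],
       [ 0.08532369,  0.69974631, -0.70927778]]), 't': array([-598.36634531,   49.73546671, 1046.52955761])}
wrist {'vertical_fov': 62.422687465967535, 'cx': 276.80516960797144, 'cy': 209.2423136555936, 'hand_eye': array([[ 6.79636870e-04, -3.02403724e-01,  9.53179692e-01,
        -1.34025415e+02],
       [ 9.99999743e-01, -1.22850871e-05, -7.16918077e-04,
        -4.73718657e-01],
       [ 2.28508592e-04,  9.53179934e-01,  3.02403638e-01,
        -7.74690057e+01],
       [ 0.00000000e+00,  0.00000000e+00,  0.00000000e+00,
         1.00000000e+00]])}
```

View pics/top0.png

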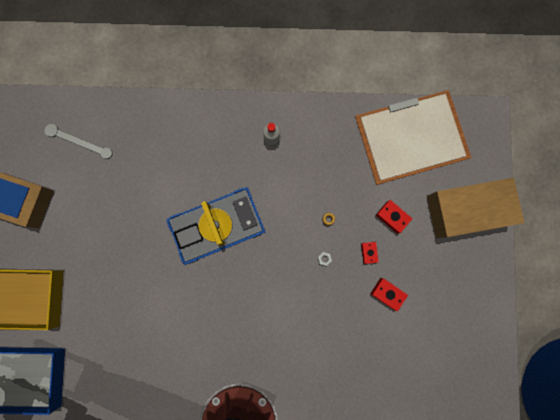

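View pics/side0.png

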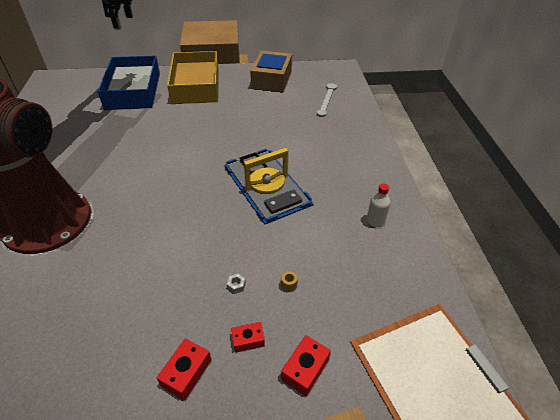

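Top shows the carrier near (215,225), pocket at (188,236), and three red blocks. The smallest is at (370,253). Side shows the same layout, with the small block at (248,336).

```bash
cat > h.py <<'E'
import cv2,numpy as np
from workcell import ctrl,camera,camera_params
from scipy.spatial.transform import Rotation as Rn
def pose(s):
    return Rn.from_euler('xyz',s['ee_rot'],degrees=True).as_matrix(),np.array(s['position'])
def ray(n,uv,s=None):
    p=camera_params(n); f=210/np.tan(np.radians(p['vertical_fov']/2))
    uv=np.atleast_2d(np.float64(uv)); d=np.c_[(uv[:,0]-p['cx'])/f,(uv[:,1]-p['cy'])/f,np.ones(len(uv))]
    if n=='wrist':
        R,t=pose(s); H=p['hand_eye']; return R@H[:3,3]+t, d@(R@H[:3,:3]).T
    R=p['R']; return -R.T@p['t'], d@R
def plane(n,uv,z,s=None):
    o,d=ray(n,uv,s); return o+d*((z-o[2])/d[:,2])[:,None]
def proj(n,X,s=None):
    p=camera_params(n); f=210/np.tan(np.radians(p['vertical_fov']/2)); X=np.atleast_2d(X)
    if n=='wrist':
        R,t=pose(s); H=p['hand_eye']; c=((X-t)@R-H[:3,3])@H[:3,:3]
    else: c=X@p['R'].T+p['t']
    return c[:,:2]/c[:,2:]*f+[p['cx'],p['cy']]
def rects(img,mask_fn,amin):
    h=cv2.cvtColor(img,cv2.COLOR_BGR2HSV); m=mask_fn(h).astype(np.uint8)*255
    return [c for c in cv2.findContours(m,0,2)[0] if cv2.contourArea(c)>amin]
red=lambda h:((h[...,0]<8)|(h[...,0]>172))&(h[...,1]>150)&(h[...,2]>90)
blue=lambda h:(abs(h[...,0].astype(int)-112)<12)&(h[...,1]>120)&(h[...,2]>50)
yel=lambda h:(abs(h[...,0].astype(int)-25)<7)&(h[...,1]>150)&(h[...,2]>80)
def ground(n,c,z,s=None):
    P=plane(n,c.reshape(-1,2),z,s)[:,:2].astype(np.float32); (ct,wh,a)=cv2.minAreaRect(P)
    if wh[0]<wh[1]: wh=wh[::-1]; a+=90
    return np.round(ct,1),np.round(wh,1),round((a+90)%180-90,1)
E
python3 - <<'E'
from h import *
for n in('top','side'):
    im=cv2.imread(f'pics/{n}0.png')
    for nm,f,z in(('red',red,28),('blue',blue,16),('yel',yel,18)):
        for c in rects(im,f,60): print(n,nm,cv2.boundingRect(c),*ground(n,c,z))
E
```

```text
top red (373, 279, 35, 32) [ 370.7 -419.9] [85.6 57.8] 56.2
top red (362, 242, 16, 22) [ 489.  -363.9] [60.  40.2] 7.1
top red (378, 200, 34, 33) [ 596.4 -435.2] [86.1 57.4] 50.3
top blue (0, 403, 50, 12) [ 28.8 592.6] [136.   28.7] -79.0
top blue (0, 348, 60, 51) [174.  565.7] [194.3 113.9] 50.0
top blue (167, 187, 98, 78) [560.6  84.2] [255.3 146.8] -66.8
top blue (0, 179, 29, 39) [628.1 687.1] [90.1 87.7] -17.2
top yel (0, 269, 53, 61) [340.1 617.8] [167.9 148. ] 0.9
top yel (323, 213, 12, 12) [ 585.9 -245.5] [32.3 32.1] 0.5
top yel (198, 201, 34, 44) [565.1  93. ] [113.7  93.4] 63.5
side red (157, 339, 52, 54) [ 368.4 -416. ] [85.6 57.3] 57.0
side red (281, 335, 50, 54) [ 595.3 -431. ] [86.2 57.5] 50.2
side red (231, 322, 34, 24) [ 488.  -366.9] [60.  39.8] 7.1
side red (7, 241, 45, 9) [  -2.2 -103.4] [102.4  20.7] -9.8
side blue (267, 200, 47, 20) [610.8 -35.8] [131.   16.4] 23.9
side blue (230, 173, 37, 50) [502.9  26.8] [210.2   9.8] -66.1
side blue (130, 55, 29, 49) [157.9 680.2] [367.   98.1] -79.8
side blue (257, 54, 29, 15) [628.5 773.1] [107.6  93.9] 73.2
side yel (249, 167, 36, 25) [559.9  88.4] [97.  96.6] 12.2
side yel (244, 148, 44, 17) [563.6 186.2] [137.5  18.7] 23.6
side yel (190, 66, 18, 16) [349.3 691.5] [118.9  55.6] -71.3
side yel (167, 51, 50, 35) [328.8 742.4] [263.4 172.9] -89.9
```

```bash
cat >> h.py <<'E'
def down(phi):  # tool x down, tool y at world angle phi
    a=np.radians(phi); y=np.array([np.cos(a),np.sin(a),0]); x=np.array([0,0,-1.]); return np.c_[x,y,np.cross(x,y)]
def to(p,phi):
    s=ctrl.state(); R,t=pose(s); w=Rn.from_matrix(R.T@down(phi)).as_rotvec(degrees=True)/5
    print('q6',round(s['q'][5],1),'tool y ang',round(np.degrees(np.arctan2(R[1,1],R[0,1])),2),'tilt',np.round(R[2,1:]*57.3,2),'pos',np.round(t,1),
      'shift m',np.round(R.T@(np.array(p)-t)/1000,4),'w',np.round(w,3),'F',np.round(s['contact_force'],1),'gap',round(s['finger_gap'],3),'clk',s['clock'])
E
python3 - <<'E'
from h import *
for phi in(97.1,-82.9): to([488.5,-365.4,150],phi)
R,t=pose(ctrl.state());print(R.round(3), np.degrees(np.arctan2(-365,488)))
E
```

```text
q6 -6.4 tool y ang 76.09 tilt [-0.11 -0.01] pos [150.  606.1 238.2] shift m [ 0.0898 -0.8614  0.5622] w [-4.203 -0.006  0.022] F [-0.3 -0.4  0.3] gap 1.003 clk 0.15
q6 -6.4 tool y ang 76.09 tilt [-0.11 -0.01] pos [150.  606.1 238.2] shift m [ 0.0898 -0.8614  0.5622] w [3.1797e+01 3.0000e-02 9.0000e-03] F [-0.3 -0.4  0.3] gap 1.003 clk 0.15
[[-0.001  0.24   0.971]
 [-0.002  0.971 -0.24 ]
 [-1.    -0.002 -0.   ]] -36.79468170019331
```

Call:
step_arm(
  motion=[0, -0.35, 0.49, 0, 0, 0, 1, 0, -0.35, 0.49, 15, 0, 0, 1, 0, -0.35, 0.49, 15, 0, 0, 1, 0, -0.35, 0.49, 15, 0, 0, 1, 0, -0.35, 0.49, 15, 0, 0, 1, 0, -0.35, 0.49, 15, 0, 0, 1, 0, -0.35, 0.49, 15, 0, 0, 1, 0, -0.35, 0.49, 15, 0, 0, 1, 0, -0.35, 0.49, 15, 0, 0, 1, 0, -0.35, 0.49, 15, 0, 0, 1, 0, -0.35, 0.49, 15, 0, 0, 1, 0, -0.35, 0.49, 15, 0, 0, 1, 0, -0.861, 0.562, 31.8, 0, 0, 1, 0, -0.861, 0.562, 31.8, 0, 0, 1, 0, -0.861, 0.562, 31.8, 0, 0, 1, 0, -0.861, 0.562, 31.8, 0, 0, 1, 0, -0.861, 0.562, 31.8, 0, 0, 1, 0, -0.861, 0.562, 31.8, 0, 0, 1, 0, -0.861, 0.562, 31.8, 0, 0, 1, 0, -0.861, 0.562, 31.8, 0, 0, 1],
)

```text
clock: 1.82
position: [482.3, -108.4, 239.2]
ee_rot: [-163.0, 90.0, 50.4]
contact_force: [1.3, -0.3, 0.2]
finger_gap: 1.0
```

```bash
python3 -c "
from h import *
to([488.5,-365.4,130],-82.9)"
```

```text
q6 35.8 tool y ang -56.57 tilt [-0.   -0.01] pos [ 482.3 -108.4  239.2] shift m [0.1092 0.2179 0.1364] w [ 5.267e+00 -2.000e-03  1.000e-03] F [ 1.3 -0.3  0.2] gap 1.0 clk 1.8167
```

Call:
step_arm(
  motion=[0.109, 0.218, 0.136, 5.27, 0, 0, 1, 0.109, 0.218, 0.136, 5.27, 0, 0, 1, 0.109, 0.218, 0.136, 5.27, 0, 0, 1, 0.109, 0.218, 0.136, 5.27, 0, 0, 1, 0.109, 0.218, 0.136, 5.27, 0, 0, 1, 0.109, 0.218, 0.136, 5.27, 0, 0, 1, 0.109, 0.218, 0.136, 5.27, 0, 0, 1, 0.109, 0.218, 0.136, 5.27, 0, 0, 1, 0.109, 0.218, 0.136, 5.27, 0, 0, 1, 0.109, 0.218, 0.136, 5.27, 0, 0, 1, 0.109, 0.218, 0.136, 5.27, 0, 0, 1],
)

```text
clock: 2.73
position: [491.4, -362.1, 130.8]
ee_rot: [-172.3, 90.0, 15.2]
contact_force: [0.6, 0.5, -0.1]
finger_gap: 0.996
```

```bash
python3 - <<'E'
from h import *
s=ctrl.state(); im=camera('wrist'); cv2.imwrite('pics/w1.png',im)
for c in rects(im,red,300): print(cv2.boundingRect(c),*ground('wrist',c,28,s))
to([488.5,-365.4,20],-82.9)
E
```

```text
(268, 317, 122, 82) [ 361.5 -425.1] [88.6 59.9] 57.9
(255, 175, 56, 59) [ 497.3 -365.8] [43.3 39.4] 7.5
(338, 0, 155, 155) [ 595.  -438.9] [88.5 59. ] 50.1
q6 39.5 tool y ang -82.47 tilt [ 0.03 -0.04] pos [ 491.6 -362.1  131.1] shift m [0.1111 0.0028 0.0036] w [ 0.086 -0.008 -0.005] F [ 0.1 -0.3  0.1] gap 1.001 clk 2.7833
```

View pics/w1.png

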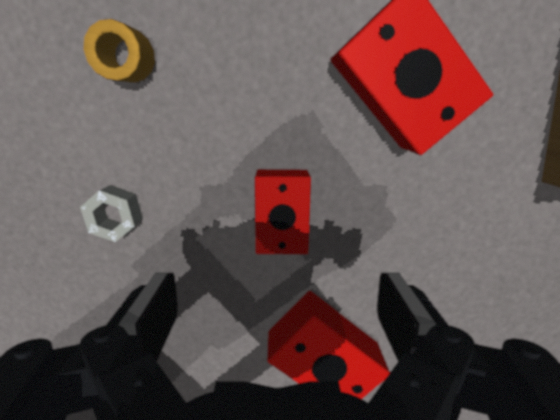

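Wrist view: the small block's top face spans columns 256–310 and rows 177–253, square to the jaws. The lower part is in shadow.

```bash
python3 - <<'E'
from h import *
s=ctrl.state(); im=cv2.imread('pics/w1.png')
dark=lambda h:((h[...,0]<8)|(h[...,0]>172))&(h[...,1]>150)&(h[...,2]>40)
for c in rects(im[150:270,230:330],dark,300):
    c=c+[230,150]; print(cv2.boundingRect(c)); c=c[c[:,0,1]>=177]; print(*ground('wrist',c,28,s))
P=plane('wrist',[[256,178],[310,178],[310,253],[256,253]],28,s); print(P.mean(0))
E
```

```text
(255, 170, 56, 84)
[ 488.8 -367. ] [58.  39.5] 7.5
[ 488.49493633 -367.62942444   28.        ]
```

Call:
step_arm(
  motion=[0.03, 0.0036, 0.0036, 0.086, 0, 0, 1, 0.06, 0.0036, 0.0036, 0.086, 0, 0, 1, 0.09, 0.0036, 0.0036, 0.086, 0, 0, 1, 0.1, 0.0036, 0.0036, 0.086, 0, 0, 1, 0.111, 0.0036, 0.0036, 0.086, 0, 0, 1, 0.111, 0.0036, 0.0036, 0.086, 0, 0, 1, 0.111, 0.0036, 0.0036, 0.086, 0, 0, 1],
  newtons=40,
)

```text
clock: 3.37
position: [488.8, -367.4, 20.3]
ee_rot: [129.6, 89.9, -43.4]
contact_force: [-0.2, -0.9, 0.0]
finger_gap: 1.001
```

```bash
python3 -c "
from h import *
to([488.6,-366.2,20],-82.8)"
```

```text
q6 39.4 tool y ang -82.95 tilt [ 0.06 -0.05] pos [ 488.8 -367.4   20.3] shift m [ 0.0003 -0.0012  0.    ] w [-0.029 -0.009 -0.011] F [-0.2 -0.9  0. ] gap 1.001 clk 3.3667
```

Good. Close the jaws and lift a little.

Call:
step_arm(
  motion=[0, -0.001, 0, 0, 0, 0, 0.6, 0, -0.001, 0, 0, 0, 0, 0.5, 0, -0.001, 0, 0, 0, 0, 0.4, 0, -0.001, 0, 0, 0, 0, 0, 0, -0.001, 0, 0, 0, 0, 0, 0, -0.001, 0, 0, 0, 0, 0, 0, -0.001, 0, 0, 0, 0, 0, 0, -0.001, 0, 0, 0, 0, 0, 0, -0.001, 0, 0, 0, 0, 0],
)

```text
clock: 4.12
position: [488.8, -367.2, 20.8]
ee_rot: [131.0, 89.9, -41.9]
contact_force: [0.1, 0.2, 5.7]
finger_gap: 0.455
```

Call:
step_arm(
  motion=[-0.005, 0, 0, 0, 0, 0, 0, -0.015, 0, 0, 0, 0, 0, 0, -0.03, 0, 0, 0, 0, 0, 0, -0.06, 0, 0, 0, 0, 0, 0, -0.09, 0, 0, 0, 0, 0, 0, -0.12, 0, 0, 0, 0, 0, 0, -0.14, 0, 0, 0, 0, 0, 0, -0.14, 0, 0, 0, 0, 0, 0],
)

```text
clock: 4.78
position: [490.6, -368.9, 165.7]
ee_rot: [129.3, 89.4, -43.7]
contact_force: [1.4, -1.2, -1.2]
finger_gap: 0.459
```

```bash
python3 - <<'E'
from h import *
to([527.5,161.4,160],23.2)
s=ctrl.state(); im=camera('wrist'); cv2.imwrite('pics/w2.png',im)
E
```

```text
q6 39.5 tool y ang -82.98 tilt [ 0.48 -0.39] pos [ 490.6 -368.9  165.7] shift m [ 0.002  -0.5218 -0.1014] w [-21.236   0.034  -0.139] F [ 1.4 -1.2 -1.2] gap 0.459 clk 4.7833
```

View pics/w2.png

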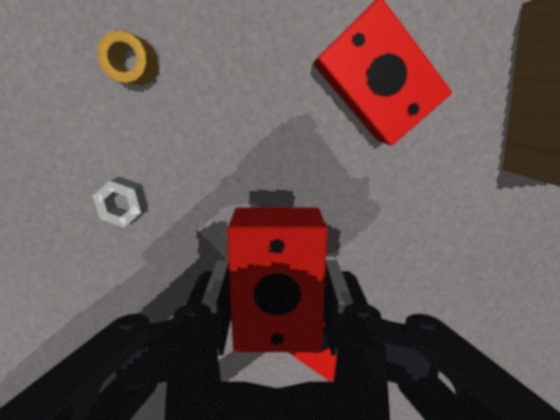

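Wrist view: the block is held square. The top front edge is at row 225 (columns 229–327), the bottom front edge at row 208 (columns 236–322), and the pad tips near row 261. Next I work out the tip depth relative to the block.

```bash
python3 - <<'E'
from h import *
s=ctrl.state();R,t=pose(s)
T=lambda x,y,z: proj('wrist',R@np.array([x,y,z])+t,s)[0].round(0)
for a in(-16,-12,-8,-4,0): print('top',a,T(a,-20,-30),T(a,20,-30),'bot',T(a+28,-20,-30),T(a+28,20,-30),'back',T(a,-20,30))
for x in(-8,0,4,8,12,16,20): print('tip',x,T(x,-20,-11),T(x,20,-11))
im=camera('side'); c=proj('side',t)[0].astype(int); print(c)
cr=im[max(0,c[1]-50):c[1]+50,max(0,c[0]-65):c[0]+65]; cv2.imwrite('pics/s2.png',cv2.resize(cr,None,fx=5,fy=5,interpolation=2))
E
```

```text
top -16 [221. 235.] [330. 235.] bot [230. 211.] [321. 211.] back [228. 368.]
top -12 [222. 231.] [329. 231.] bot [232. 208.] [320. 208.] back [229. 361.]
top -8 [224. 227.] [327. 227.] bot [233. 206.] [319. 206.] back [230. 355.]
top -4 [225. 224.] [326. 223.] bot [234. 203.] [318. 203.] back [231. 348.]
top 0 [227. 220.] [324. 220.] bot [235. 201.] [317. 201.] back [232. 343.]
tip -8 [226. 271.] [325. 271.]
tip 0 [229. 262.] [322. 262.]
tip 4 [230. 258.] [321. 258.]
tip 8 [231. 254.] [320. 254.]
tip 12 [232. 250.] [319. 250.]
tip 16 [233. 247.] [318. 247.]
tip 20 [234. 244.] [317. 244.]
[244 296]
```

View pics/s2.png

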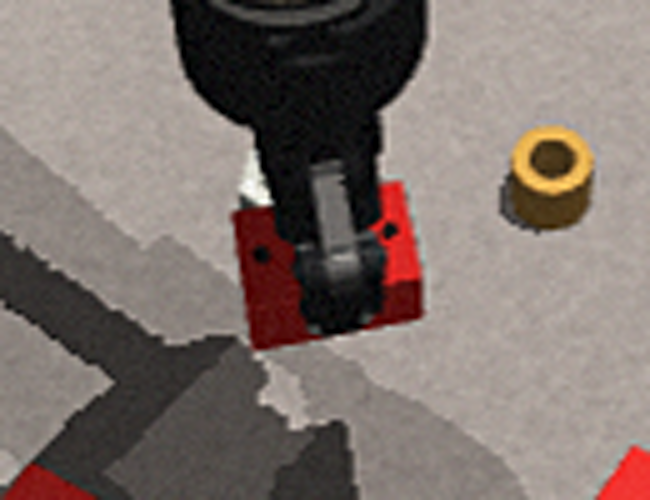

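The block spans tool x −7 to +21, and the pad tips sit at about x 0 to 4. The tips are therefore at least 15 mm above the underside and will clear the rim. Now carry it over the carrier for a close look at the pocket.

Call:
step_arm(
  motion=[-0.003, -0.013, -0.003, -0.6, 0, 0, 0, -0.006, -0.039, -0.01, -1.77, 0, 0, 0, -0.009, -0.065, -0.016, -2.95, 0, 0, 0, -0.009, -0.091, -0.023, -4.13, 0, 0, 0, -0.009, -0.117, -0.029, -5.3, 0, 0, 0, -0.009, -0.143, -0.036, -6.5, 0, 0, 0, -0.009, -0.169, -0.042, -7.7, 0, 0, 0, -0.009, -0.195, -0.049, -8.85, 0, 0, 0, -0.009, -0.221, -0.055, -10, 0, 0, 0, -0.009, -0.247, -0.062, -11.2, 0, 0, 0, -0.009, -0.273, -0.068, -12.4, 0, 0, 0, -0.009, -0.299, -0.075, -13.6, 0, 0, 0, -0.009, -0.325, -0.081, -14.8, 0, 0, 0, -0.009, -0.351, -0.088, -15.9, 0, 0, 0, -0.009, -0.377, -0.094, -17.1, 0, 0, 0, -0.009, -0.403, -0.101, -18.3, 0, 0, 0, -0.009, -0.429, -0.107, -19.5, 0, 0, 0, -0.009, -0.455, -0.114, -20.7, 0, 0, 0, -0.009, -0.468, -0.117, -21.24, 0, 0, 0, -0.009, -0.468, -0.117, -21.24, 0, 0, 0],
)

```text
clock: 6.55
position: [545.0, 114.8, 165.5]
ee_rot: [-118.6, 89.7, 174.9]
contact_force: [0.5, 0.3, -2.3]
finger_gap: 0.454
```

```bash
python3 - <<'E'
from h import *
to([527.5,161.4,160],23.2)
s=ctrl.state(); im=camera('wrist'); cv2.imwrite('pics/w3.png',im); np.save('s3.npy',s,allow_pickle=True)
print(proj('wrist',[[527.5,161.4,22],[560.6,84.2,16]],s))
E
```

```text
q6 -18.8 tool y ang 23.43 tilt [-0.25 -0.14] pos [545.  114.8 165.5] shift m [ 0.0056  0.0025 -0.0497] w [ 0.046 -0.027  0.05 ] F [ 0.5  0.3 -2.3] gap 0.454 clk 6.55
[[281.34776961 135.9149085 ]
 [280.57032046 232.67468262]]
```

View pics/w3.png

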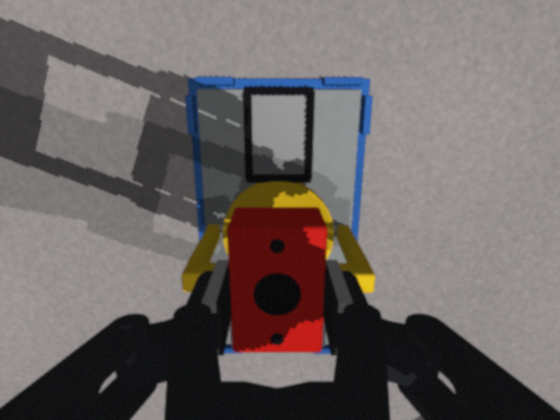

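The pocket's black rim spans columns 244–313 and rows 87–182, square to the picture. The handle is below the held block.

```bash
python3 - <<'E'
from h import *
s=np.load('s3.npy',allow_pickle=True).item(); im=cv2.imread('pics/w3.png')
roi=im[80:195,215:340]; m=(roi.max(2)<45).astype(np.uint8)*255
cs,hi=cv2.findContours(m,cv2.RETR_CCOMP,2)
for c,h in zip(cs,hi[0]):
    if cv2.contourArea(c)>1500:
        c=c+[215,80]; print('outer' if h[3]<0 else 'inner',cv2.boundingRect(c),*ground('wrist',c,22,s))
        
# dock end edge
for c in rects(im,blue,200): print(cv2.boundingRect(c))
E
```

```text
outer (244, 88, 70, 96) [525. 159.] [73.8 54.1] -66.8
inner (249, 93, 60, 82) [525.  161.2] [62.5 45.3] -66.6
(186, 77, 186, 162)
```

```bash
python3 - <<'E'
from h import *
for _ in range(2):
    p=camera_params('wrist'); print(p['cx'],p['cy'],p['vertical_fov'],p['hand_eye'].round(4).tolist())
s=np.load('s3.npy',allow_pickle=True).item();R,t=pose(s);print(np.linalg.det(R))
T=lambda x,y,z: proj('wrist',R@np.array([x,y,z])+t,s)[0]
print(T(-7,0,-30),T(-7,-20,-30),T(-7,20,-30)); print(((plane('wrist',[[279,134],[278.8,135.5]],22,s)-t)@R).round(1))
E
```

```text
276.80516960797144 209.2423136555936 62.422687465967535 [[0.0009, -0.3031, 0.9529, -134.0256], [1.0, 0.0, -0.0009, -0.2336], [0.0002, 0.9529, 0.3031, -77.1157], [0.0, 0.0, 0.0, 1.0]]
276.80516960797144 209.2423136555936 62.422687465967535 [[0.0009, -0.3031, 0.9529, -134.0256], [1.0, 0.0, -0.0009, -0.2336], [0.0002, 0.9529, 0.3031, -77.1157], [0.0, 0.0, 0.0, 1.0]]
1.0000000000000002
[277.71329361 225.61523383] [226.4979167  225.61090726] [328.94223613 225.61956154]
[[143.6   1.2 -50.9]
 [143.6   1.1 -49.7]]
```

The hand-eye values drift slightly, but the block and the pocket agree with each other in the same image. Move over the pocket and down to 8 mm above the rim.

Call:
step_arm(
  motion=[0, 0.0005, -0.01, 0, 0, 0, 0, 0, 0.001, -0.025, 0.03, 0, 0.05, 0, 0, 0.0016, -0.04, 0.03, 0, 0.05, 0, 0, 0.0016, -0.05, 0.03, -0.03, 0.05, 0, 0.02, 0.0016, -0.05, 0.03, -0.03, 0.05, 0, 0.04, 0.0016, -0.05, 0.03, -0.03, 0.05, 0, 0.06, 0.0016, -0.05, 0.03, -0.03, 0.05, 0, 0.08, 0.0016, -0.05, 0.03, -0.03, 0.05, 0, 0.1, 0.0016, -0.05, 0.03, -0.03, 0.05, 0, 0.114, 0.0016, -0.05, 0.03, -0.03, 0.05, 0, 0.114, 0.0016, -0.05, 0.03, -0.03, 0.05, 0, 0.114, 0.0016, -0.05, 0.03, -0.03, 0.05, 0, 0.114, 0.0016, -0.05, 0.03, -0.03, 0.05, 0],
)

```text
clock: 7.68
position: [529.4, 158.8, 55.1]
ee_rot: [61.3, 89.6, -5.7]
contact_force: [0.5, 0.6, -2.3]
finger_gap: 0.455
```

```bash
python3 - <<'E'
from h import *
to([525.8,161,35],23.3)
s=ctrl.state(); im=camera('wrist'); c=im[120:420,130:430]; cv2.imwrite('pics/w4.png',cv2.resize(c,None,fx=2,fy=2))
E
```

```text
q6 -13.5 tool y ang 23.01 tilt [0.32 0.18] pos [529.4 158.8  55.1] shift m [ 0.0201 -0.0025 -0.0035] w [-0.057  0.035 -0.065] F [ 0.5  0.6 -2.3] gap 0.455 clk 7.6833
```

View pics/w4.png

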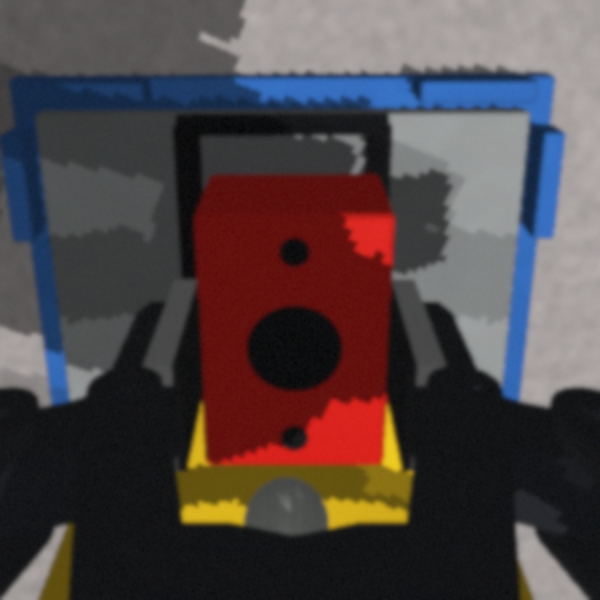

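The view shows the block 2 to 3 mm too far toward +y of the pocket, matching the pose numbers. The ball is in its dish. Apply the correction, stay high and check.

Call:
step_arm(
  motion=[0, -0.0013, -0.0018, -0.057, 0.035, -0.065, 0, 0, -0.0026, -0.0035, -0.057, 0.035, -0.065, 0, 0, -0.0026, -0.0035, -0.057, 0.035, -0.065, 0, 0, -0.0026, -0.0035, -0.057, 0.035, -0.065, 0, 0, -0.0026, -0.0035, -0.057, 0.035, -0.065, 0, 0, -0.0026, -0.0035, -0.057, 0.035, -0.065, 0],
)

```text
clock: 8.23
position: [524.9, 161.3, 54.4]
ee_rot: [-110.1, 89.9, -176.7]
contact_force: [-0.4, -0.0, -1.1]
finger_gap: 0.46
```

```bash
python3 - <<'E'
from h import *
to([525.8,161,35],23.3)
s=ctrl.state(); im=camera('wrist'); cv2.imwrite('pics/w5.png',im)
to([525.8,161,35],23.3)
# expected rim outer corners (z=22) for pocket centered at TCP: compare to image edges
R,t=pose(s)
for r in (185,215,235): 
    g=im[r].max(1); d=np.where(g[200:350]<45)[0]+200; d=d[(d<330)]; print(r,d.min() if len(d) else 0,d.max() if len(d) else 0)
g=im[:,277].max(1); print('col277',[ (r,int(g[r])) for r in range(168,212,2)])
P=[R@np.array([t[2]-22,y,z])+t for y,z in((-28.5,-39.5),(28.5,-39.5),(-28.5,-10),(28.5,-10),(0,-39.5),(0,-35.5),(0,-31.5))]
print(proj('wrist',P,s).round(1).tolist())
E
```

```text
q6 -13.6 tool y ang 23.35 tilt [-0.06 -0.02] pos [524.9 161.3  54.4] shift m [0.0194 0.0007 0.0006] w [ 0.01  -0.004  0.012] F [-0.4 -0.  -1.1] gap 0.46 clk 8.2333
q6 -13.6 tool y ang 23.35 tilt [-0.07 -0.02] pos [524.9 161.3  54.3] shift m [0.0193 0.0008 0.0006] w [ 0.01  -0.005  0.014] F [-0.6  0.3 -1.1] gap 0.457 clk 8.2833
185 226 324
215 225 329
235 225 329
col277 [(168, 183), (170, 193), (172, 192), (174, 193), (176, 176), (178, 120), (180, 73), (182, 64), (184, 49), (186, 29), (188, 24), (190, 13), (192, 13), (194, 19), (196, 45), (198, 56), (200, 58), (202, 58), (204, 55), (206, 65), (208, 86), (210, 89)]
[[219.5, 179.5], [335.7, 179.5], [222.4, 235.4], [332.8, 235.4], [277.6, 179.5], [277.6, 187.4], [277.6, 195.2]]
```

Aligned to within about 1 mm: rim midpoint is column 277 against 277.6 expected, and the far rim edge is row 185 against about 184. Lower in stages.

Call:
step_arm(
  motion=[0.003, 0.0002, 0.0002, 0, 0, 0, 0, 0.006, 0.0002, 0.0002, 0, 0, 0, 0, 0.009, 0.0002, 0.0002, 0, 0, 0, 0, 0.012, 0.0002, 0.0002, 0, 0, 0, 0, 0.014, 0.0002, 0.0002, 0, 0, 0, 0, 0.016, 0.0002, 0.0002, 0, 0, 0, 0, 0.0165, 0.0002, 0.0002, 0, 0, 0, 0, 0.0165, 0.0002, 0.0002, 0, 0, 0, 0],
)

```text
clock: 8.95
position: [524.9, 161.1, 37.5]
ee_rot: [-106.7, 89.9, -173.3]
contact_force: [-0.4, -0.0, -1.1]
finger_gap: 0.453
```

```bash
python3 -c "
from h import *
to([525.8,161,35],23.3)"
```

```text
q6 -13.6 tool y ang 23.35 tilt [-0.11 -0.03] pos [524.9 161.1  37.5] shift m [0.0025 0.0008 0.0004] w [ 0.01  -0.006  0.021] F [-0.4 -0.  -1.1] gap 0.453 clk 8.95
```

Call:
step_arm(
  motion=[0.0005, 0, 0, 0, 0, 0, 0, 0.001, 0, 0, 0, 0, 0, 0, 0.0015, 0, 0, 0, 0, 0, 0, 0.002, 0, 0, 0, 0, 0, 0, 0.002, 0, 0, 0, 0, 0, 0, 0.002, 0, 0, 0, 0, 0, 0],
)

```text
clock: 9.45
position: [525.1, 161.1, 35.8]
ee_rot: [-108.4, 89.9, -175.1]
contact_force: [-0.0, -0.2, -2.1]
finger_gap: 0.458
```

Call:
step_arm(
  motion=[0.0003, 0, 0, 0, 0, 0, 0, 0.0006, 0, 0, 0, 0, 0, 0, 0.0008, 0, 0, 0, 0, 0, 0, 0.0008, 0, 0, 0, 0, 0, 0],
)

```text
clock: 9.78
position: [525.0, 161.1, 34.9]
ee_rot: [-107.6, 89.9, -174.2]
contact_force: [-0.0, 0.4, -1.6]
finger_gap: 0.455
```

Call:
step_arm(
  motion=[0.0003, 0, 0, 0, 0, 0, 0, 0.0006, 0, 0, 0, 0, 0, 0, 0.0008, 0, 0, 0, 0, 0, 0, 0.0008, 0, 0, 0, 0, 0, 0],
)

```text
clock: 10.12
position: [525.1, 161.1, 34.8]
ee_rot: [-104.9, 89.9, -171.6]
contact_force: [-2.5, -0.9, 4.7]
finger_gap: 0.456
```

Call:
step_arm(
  motion=[0.0003, 0, 0, 0, 0, 0, 0, 0.0006, 0, 0, 0, 0, 0, 0, 0.0008, 0, 0, 0, 0, 0, 0, 0.0008, 0, 0, 0, 0, 0, 0],
)

```text
clock: 10.45
position: [525.2, 161.1, 34.8]
ee_rot: [-103.4, 89.9, -170.0]
contact_force: [-5.3, -1.1, 9.5]
finger_gap: 0.456
```

Contact came at z 34.8, exactly the height predicted for seating. Release and rise.

Call:
step_arm(
  motion=[-0.001, 0, 0, 0, 0, 0, 0.48, -0.001, 0, 0, 0, 0, 0, 0.52, -0.001, 0, 0, 0, 0, 0, 0.6, -0.001, 0, 0, 0, 0, 0, 0.7, -0.001, 0, 0, 0, 0, 0, 0.75, -0.001, 0, 0, 0, 0, 0, 0.75, -0.001, 0, 0, 0, 0, 0, 0.75, -0.005, 0, 0, 0, 0, 0, 0.75, -0.015, 0, 0, 0, 0, 0, 0.75, -0.03, 0, 0, 0, 0, 0, 0.75, -0.05, 0, 0, 0, 0, 0, 0.75, -0.08, 0, 0, 0, 0, 0, 0.75, -0.11, 0, 0, 0, 0, 0, 0.75, -0.14, 0, 0, 0, 0, 0, 0.75, -0.165, 0, 0, 0, 0, 0, 0.75, -0.165, 0, 0, 0, 0, 0, 0.75, -0.165, 0, 0, 0, 0, 0, 0.75, -0.165, 0, 0, 0, 0, 0, 0.75, -0.165, 0, 0, 0, 0, 0, 0.75],
)

```text
clock: 12.03
position: [524.1, 160.9, 197.0]
ee_rot: [-104.8, 89.8, -171.5]
contact_force: [-0.6, 0.3, -0.6]
finger_gap: 0.753
```

```bash
python3 - <<'E'
from h import *
to([560.6,84.2,200],-66.7)
s=ctrl.state(); im=camera('wrist'); cv2.imwrite('pics/w6.png',im); np.save('s6.npy',s,allow_pickle=True)
for c in rects(im,red,300): print(cv2.boundingRect(c),*ground('wrist',c,42,s))
E
```

```text
q6 -13.6 tool y ang 23.35 tilt [-0.24 -0.06] pos [524.1 160.9 197. ] shift m [-0.0031  0.0031  0.0849] w [18.01   0.027  0.047] F [-0.6  0.3 -0.6] gap 0.753 clk 12.0333
(256, 187, 47, 40) [529.6 149.8] [40.1 35.6] 23.4
```

View pics/w6.png

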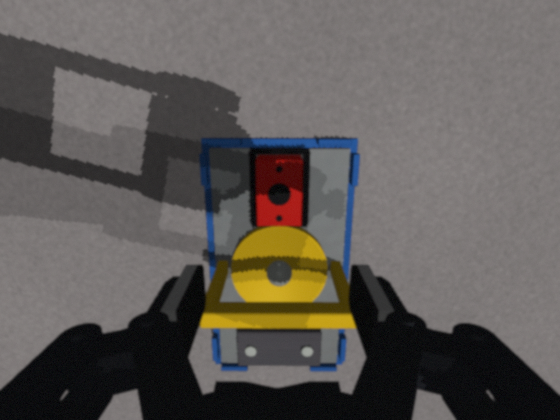

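The block sits in the pocket (columns 255–303, rows 153–227). The ball is centred in the dish at (279,271), and the handle bar is at rows 303–327. Next, measure the bar.

```bash
python3 - <<'E'
from h import *
s=np.load('s6.npy',allow_pickle=True).item(); im=cv2.imread('pics/w6.png')
for col in(240,250,310): print(col,[(r,*map(int,im[r,col])) for r in range(290,332,2)])
h=cv2.cvtColor(im,cv2.COLOR_BGR2HSV); y=yel(h)
for r in(316,320,324): d=np.where(y[r])[0]; print(r,d.min(),d.max())
u=np.array([-.3955,.9184]);v=np.array([-.9184,-.3955]);c=np.array([558.3,83.9])
P=[[*(c+a*u+b*v),z] for a,b,z in((7,0,104),(-7,0,104),(7,0,86),(0,62,104),(0,-62,104),(0,0,26.5))]
print(proj('wrist',P,s).round(1).tolist())
dark=lambda h:((h[...,0]<10)|(h[...,0]>170))&(h[...,1]>120)&(h[...,2]>40)
for q in rects(im[140:235,240:320],dark,300): q=q+[240,140]; print(cv2.boundingRect(q),*ground('wrist',q,42,s))
E
```

```text
240 [(290, 28, 164, 200), (292, 31, 163, 198), (294, 54, 156, 187), (296, 90, 132, 148), (298, 112, 116, 117), (300, 108, 109, 108), (302, 56, 74, 79), (304, 8, 55, 67), (306, 11, 57, 68), (308, 8, 56, 69), (310, 13, 58, 69), (312, 8, 73, 89), (314, 17, 113, 139), (316, 20, 134, 163), (318, 21, 136, 165), (320, 19, 142, 173), (322, 22, 157, 192), (324, 23, 160, 197), (326, 22, 153, 189), (328, 26, 95, 115), (330, 34, 36, 39)]
250 [(290, 29, 167, 203), (292, 32, 166, 203), (294, 30, 167, 203), (296, 31, 167, 202), (298, 33, 168, 203), (300, 28, 161, 194), (302, 17, 101, 125), (304, 7, 57, 69), (306, 9, 57, 68), (308, 6, 55, 68), (310, 7, 55, 68), (312, 13, 73, 89), (314, 8, 110, 136), (316, 16, 133, 162), (318, 15, 135, 164), (320, 20, 136, 165), (322, 21, 137, 167), (324, 21, 145, 178), (326, 26, 154, 189), (328, 24, 95, 115), (330, 32, 34, 34)]
310 [(290, 24, 154, 189), (292, 26, 155, 189), (294, 27, 155, 189), (296, 21, 154, 187), (298, 21, 152, 186), (300, 27, 151, 184), (302, 14, 99, 120), (304, 12, 59, 71), (306, 10, 58, 70), (308, 7, 56, 71), (310, 10, 59, 72), (312, 11, 73, 89), (314, 19, 120, 148), (316, 26, 153, 186), (318, 27, 161, 196), (320, 22, 160, 196), (322, 24, 161, 197), (324, 21, 161, 197), (326, 21, 156, 191), (328, 24, 104, 127), (330, 29, 34, 38)]
316 202 352
320 200 353
324 199 355
[[279.1, 312.6], [279.0, 328.3], [279.0, 299.6], [198.1, 320.2], [360.2, 320.8], [279.0, 272.3]]
(255, 154, 49, 73) [524.  162.7] [63.9 42. ] -66.6
```

The bar's top face is at rows 312.7–328.3 against 312.6 and 328.3 predicted, so the handle is at about (558, 83.8). The seated block measures 64×42 at −66.6°, so it is square. Turn the jaws onto the bar axis above the handle.

Call:
step_arm(
  motion=[0, 0.0005, 0.02, 1.4, 0, 0, 0.6, 0, 0.0005, 0.045, 2.8, 0, 0, 0.6, 0, 0.0005, 0.07, 4.2, 0, 0, 0.6, 0, 0.0005, 0.084, 5.6, 0, 0, 0.6, 0, 0.0005, 0.084, 7, 0, 0, 0.6, 0, 0.0005, 0.084, 8.4, 0, 0, 0.6, 0, 0.0005, 0.084, 9.8, 0, 0, 0.6, 0, 0.0005, 0.084, 11.2, 0, 0, 0.6, 0, 0.0005, 0.084, 12.6, 0, 0, 0.6, 0, 0.0005, 0.084, 14, 0, 0, 0.6, 0, 0.0005, 0.084, 15.4, 0, 0, 0.6, 0, 0.0005, 0.084, 16.8, 0, 0, 0.6, 0, 0.0005, 0.084, 18, 0, 0, 0.6, 0, 0.0005, 0.084, 18, 0, 0, 0.6, 0, 0.0005, 0.084, 18, 0, 0, 0.6, 0, 0.0005, 0.084, 18, 0, 0, 0.6],
)

```text
clock: 13.42
position: [558.6, 84.2, 197.4]
ee_rot: [-20.2, 89.8, -176.7]
contact_force: [-0.5, 0.8, -0.0]
finger_gap: 0.6
```

```bash
python3 - <<'E'
from h import *
to([558,83.8,84],-66.7)
E
```

```text
q6 68.0 tool y ang -66.52 tilt [-0.06  0.17] pos [558.6  84.2 197.4] shift m [0.1134 0.0003 0.0003] w [0.035 0.034 0.012] F [-0.5  0.8 -0. ] gap 0.6 clk 13.4167
```

Call:
step_arm(
  motion=[0.02, 0.0002, 0.0005, 0.035, 0.034, 0.012, 0.6, 0.05, 0.0002, 0.0005, 0.035, 0.034, 0.012, 0.6, 0.08, 0.0002, 0.0005, 0.035, 0.034, 0.012, 0.6, 0.1, 0.0002, 0.0005, 0.035, 0.034, 0.012, 0.6, 0.11, 0.0002, 0.0005, 0.035, 0.034, 0.012, 0.6, 0.1134, 0.0002, 0.0005, 0.035, 0.034, 0.012, 0.6, 0.1134, 0.0002, 0.0005, 0.035, 0.034, 0.012, 0.6, 0.1134, 0.0002, 0.0005, 0.035, 0.034, 0.012, 0.6, 0.1134, 0.0002, 0.0005, 0.035, 0.034, 0.012, 0.6],
)

```text
clock: 14.17
position: [560.3, 83.9, 86.9]
ee_rot: [158.7, 89.7, 1.9]
contact_force: [0.1, 0.4, -0.3]
finger_gap: 0.6
```

```bash
python3 - <<'E'
from h import *
to([558,83.8,84],-66.7)
im=camera('wrist'); cv2.imwrite('pics/w7.png',im)
E
```

```text
q6 68.2 tool y ang -66.81 tilt [ 0.11 -0.29] pos [560.3  83.9  86.9] shift m [ 0.0029 -0.0008  0.0022] w [-0.022 -0.058 -0.023] F [ 0.1  0.4 -0.3] gap 0.6 clk 14.1667
```

View pics/w7.png

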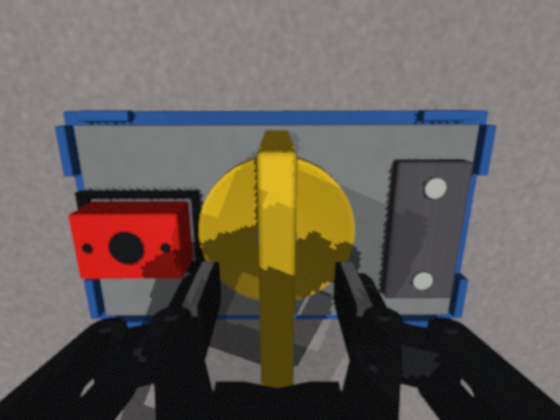

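The bar is centred between the fingers (columns 262–294 against pads at 219 and 337). The block sits square in its pocket and the bar hides the ball. Trim, then grip.

Call:
step_arm(
  motion=[0.0029, -0.0004, 0.0022, -0.022, -0.058, -0.023, 0.6, 0.0029, -0.0004, 0.0022, -0.022, -0.058, -0.023, 0.6, 0.0029, -0.0004, 0.0022, -0.022, -0.058, -0.023, 0.6, 0.0029, -0.0004, 0.0022, -0.022, -0.058, -0.023, 0.5, 0.0029, -0.0004, 0.0022, -0.022, -0.058, -0.023, 0.4],
  newtons=90,
)

```text
clock: 14.63
position: [556.4, 83.3, 82.2]
ee_rot: [-22.1, 89.8, -178.8]
contact_force: [0.3, 0.1, -0.4]
finger_gap: 0.405
```

```bash
python3 - <<'E'
from h import *
to([558,83.8,84],-66.7)
E
```

```text
q6 68.1 tool y ang -66.72 tilt [-0.08  0.18] pos [556.4  83.3  82.2] shift m [-0.0018  0.0002 -0.0016] w [-0.003  0.037  0.015] F [ 0.3  0.1 -0.4] gap 0.405 clk 14.6333
```

Call:
step_arm(
  motion=[0, 0, 0, 0, 0, 0, 0.35, 0, 0, 0, 0, 0, 0, 0.32, 0, 0, 0, 0, 0, 0, 0.3, 0, 0, 0, 0, 0, 0, 0.27, 0, 0, 0, 0, 0, 0, 0.25, 0, 0, 0, 0, 0, 0, 0.25, 0, 0, 0, 0, 0, 0, 0.25],
)

```text
clock: 15.22
position: [556.4, 83.3, 82.0]
ee_rot: [-22.2, 89.8, -178.9]
contact_force: [0.2, -0.5, -0.5]
finger_gap: 0.25
```

```bash
python3 - <<'E'
from h import *
to([558,83.8,84],-66.7)
E
```

```text
q6 68.1 tool y ang -66.72 tilt [-0.08  0.2 ] pos [556.4  83.3  82. ] shift m [-0.002   0.0002 -0.0017] w [-0.003  0.039  0.016] F [ 0.2 -0.5 -0.5] gap 0.25 clk 15.2167
```

Call:
step_arm(
  motion=[-0.001, 0.0001, -0.001, 0, 0.03, 0.016, 0.25, -0.001, 0.0001, -0.001, 0, 0.03, 0.016, 0.25, -0.001, 0.0001, -0.001, 0, 0.03, 0.016, 0.25, -0.001, 0.0001, -0.001, 0, 0.03, 0.016, 0.25, -0.001, 0.0001, -0.001, 0, 0.03, 0.016, 0.22, -0.001, 0.0001, -0.001, 0, 0.03, 0.016, 0.2, -0.001, 0.0001, -0.001, 0, 0.03, 0.016, 0.18, -0.001, 0.0001, -0.001, 0, 0.03, 0.016, 0.16, -0.001, 0.0001, -0.001, 0, 0.03, 0.016, 0.14, -0.001, 0.0001, -0.001, 0, 0.03, 0.016, 0.1, -0.001, 0.0001, -0.001, 0, 0.03, 0.016, 0, -0.001, 0.0001, -0.001, 0, 0.03, 0.016, 0, -0.001, 0.0001, -0.001, 0, 0.03, 0.016, 0, -0.001, 0.0001, -0.001, 0, 0.03, 0.016, 0],
)

```text
clock: 16.38
position: [557.6, 83.2, 83.3]
ee_rot: [53.4, 89.9, -103.3]
contact_force: [-0.4, -4.9, 2.2]
finger_gap: 0.147
```

```bash
python3 - <<'E'
from h import *
to([558,83.8,84],-66.7)
E
```

```text
q6 68.1 tool y ang -66.71 tilt [0.05 0.04] pos [557.6  83.2  83.3] shift m [-0.0007 -0.0004 -0.0006] w [-0.003  0.008 -0.01 ] F [-0.4 -4.9  2.2] gap 0.147 clk 16.3833
```

Gripped, level to 0.05°. Gentle lift.

Call:
step_arm(
  motion=[-0.0003, 0, 0, 0, 0, 0, 0, -0.0008, 0, 0, 0, 0, 0, 0, -0.0015, 0, 0, 0, 0, 0, 0, -0.0025, 0, 0, 0, 0, 0, 0, -0.0035, 0, 0, 0, 0, 0, 0, -0.0045, 0, 0, 0, 0, 0, 0, -0.005, 0, 0, 0, 0, 0, 0, -0.005, 0, 0, 0, 0, 0, 0, -0.005, 0, 0, 0, 0, 0, 0],
)

```text
clock: 17.13
position: [557.0, 83.8, 87.7]
ee_rot: [-19.3, 89.9, -176.1]
contact_force: [0.6, -0.2, -7.0]
finger_gap: 0.146
```

```bash
python3 - <<'E'
from h import *
to([558,83.8,84],-66.7); print(ctrl.state()['ft_torque'])
E
```

```text
q6 68.1 tool y ang -66.71 tilt [-0.03  0.08] pos [557.   83.8  87.7] shift m [ 0.0037  0.0004 -0.0009] w [-0.003  0.016  0.006] F [ 0.6 -0.2 -7. ] gap 0.146 clk 17.1333
[ 0.04792248  0.01927536 -0.02329002]
```

The full weight (about 7 N) is on the gripper with almost no moment. Lift on to about 82 mm.

Call:
step_arm(
  motion=[-0.001, 0, 0, 0, 0, 0, 0, -0.003, 0, 0, 0, 0, 0, 0, -0.006, 0, 0, 0, 0, 0, 0, -0.01, 0, 0, 0, 0, 0, 0, -0.015, 0, 0, 0, 0, 0, 0, -0.02, 0, 0, 0, 0, 0, 0, -0.025, 0, 0, 0, 0, 0, 0, -0.031, 0, 0, 0, 0, 0, 0, -0.037, 0, 0, 0, 0, 0, 0, -0.043, 0, 0, 0, 0, 0, 0, -0.049, 0, 0, 0, 0, 0, 0, -0.055, 0, 0, 0, 0, 0, 0, -0.061, 0, 0, 0, 0, 0, 0, -0.066, 0, 0, 0, 0, 0, 0, -0.07, 0, 0, 0, 0, 0, 0, -0.073, 0, 0, 0, 0, 0, 0, -0.075, 0, 0, 0, 0, 0, 0, -0.077, 0, 0, 0, 0, 0, 0, -0.078, 0, 0, 0, 0, 0, 0, -0.078, 0, 0, 0, 0, 0, 0],
)

```text
clock: 18.8
position: [557.5, 83.7, 166.1]
ee_rot: [4.7, 90.0, -152.0]
contact_force: [0.2, -1.0, -7.8]
finger_gap: 0.15
```

```bash
python3 - <<'E'
from h import *
to([558,83.8,165],23.3); print(ctrl.state()['ft_torque'])
cv2.imwrite('pics/w8.png',camera('wrist'))
im=camera('side'); p=proj('side',[558,84,100])[0].astype(int); c=im[p[1]-50:p[1]+50,p[0]-65:p[0]+65]; cv2.imwrite('pics/s8.png',cv2.resize(c,None,fx=5,fy=5,interpolation=2))
E
```

```text
q6 68.1 tool y ang -66.72 tilt [0.   0.03] pos [557.5  83.7 166.1] shift m [ 0.0011  0.0001 -0.0005] w [-1.8004e+01  6.0000e-03  5.0000e-03] F [ 0.2 -1.  -7.8] gap 0.15 clk 18.8
[0.02114513 0.01714915 0.03866352]
```

View pics/s8.png

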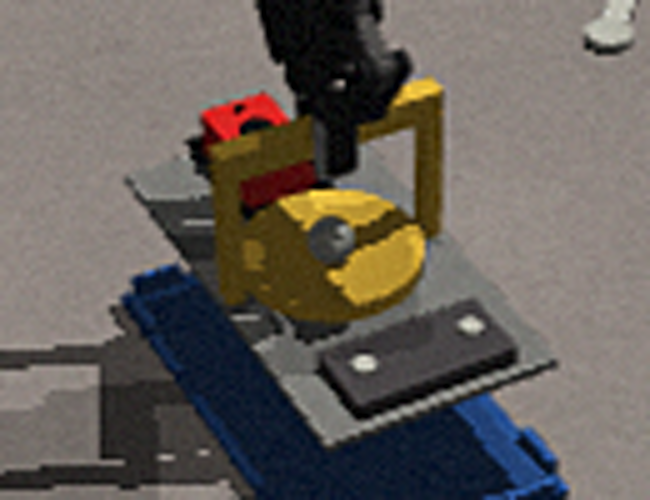

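Lifted 82 mm and level. The ball is in the dish middle, and the block is in its pocket. Now the slow quarter turn.

Call:
step_arm(
  motion=[0, 0, 0, -0.03, 0, 0, 0, 0, 0, 0, -0.1, 0, 0, 0, 0, 0, 0, -0.2, 0, 0, 0, 0, 0, 0, -0.35, 0, 0, 0, 0, 0, 0, -0.55, 0, 0, 0, 0, 0, 0, -0.8, 0, 0, 0, 0, 0, 0, -1.1, 0, 0, 0, 0, 0, 0, -1.4, 0, 0, 0, 0, 0, 0, -1.75, 0, 0, 0, 0, 0, 0, -2.1, 0, 0, 0, 0, 0, 0, -2.45, 0, 0, 0, 0, 0, 0, -2.8, 0, 0, 0, 0, 0, 0, -3.2, 0, 0, 0, 0, 0, 0, -3.6, 0, 0, 0, 0, 0, 0, -4, 0, 0, 0, 0, 0, 0, -4.4, 0, 0, 0, 0, 0, 0, -4.8, 0, 0, 0, 0, 0, 0, -5.2, 0, 0, 0, 0, 0, 0, -5.6, 0, 0, 0, 0, 0, 0, -6, 0, 0, 0],
)

```text
clock: 20.57
position: [557.4, 83.6, 166.0]
ee_rot: [-26.4, 90.0, -152.9]
contact_force: [-0.5, 0.1, -7.0]
finger_gap: 0.145
```

Call:
step_arm(
  motion=[0, 0, 0, -0.4, 0, 0, 0, 0, 0, 0, -0.8, 0, 0, 0, 0, 0, 0, -1.2, 0, 0, 0, 0, 0, 0, -1.6, 0, 0, 0, 0, 0, 0, -2, 0, 0, 0, 0, 0, 0, -2.4, 0, 0, 0, 0, 0, 0, -2.8, 0, 0, 0, 0, 0, 0, -3.2, 0, 0, 0, 0, 0, 0, -3.6, 0, 0, 0, 0, 0, 0, -4, 0, 0, 0, 0, 0, 0, -4.4, 0, 0, 0, 0, 0, 0, -4.8, 0, 0, 0, 0, 0, 0, -5.2, 0, 0, 0, 0, 0, 0, -5.6, 0, 0, 0, 0, 0, 0, -6, 0, 0, 0, 0, 0, 0, -6.4, 0, 0, 0, 0, 0, 0, -6.8, 0, 0, 0, 0, 0, 0, -7.2, 0, 0, 0, 0, 0, 0, -7.6, 0, 0, 0, 0, 0, 0, -8, 0, 0, 0],
)

```text
clock: 22.23
position: [557.4, 83.6, 166.0]
ee_rot: [-63.0, 90.0, -149.6]
contact_force: [-0.2, 0.2, -7.2]
finger_gap: 0.148
```

Call:
step_arm(
  motion=[0, 0, 0, -0.4, 0, 0, 0, 0, 0, 0, -0.8, 0, 0, 0, 0, 0, 0, -1.15, 0, 0, 0, 0, 0, 0, -1.5, 0, 0, 0, 0, 0, 0, -1.85, 0, 0, 0, 0, 0, 0, -2.15, 0, 0, 0, 0, 0, 0, -2.45, 0, 0, 0, 0, 0, 0, -2.75, 0, 0, 0, 0, 0, 0, -3, 0, 0, 0, 0, 0, 0, -3.2, 0, 0, 0, 0, 0, 0, -3.4, 0, 0, 0, 0, 0, 0, -3.55, 0, 0, 0, 0, 0, 0, -3.7, 0, 0, 0, 0, 0, 0, -3.8, 0, 0, 0, 0, 0, 0, -3.88, 0, 0, 0, 0, 0, 0, -3.94, 0, 0, 0, 0, 0, 0, -3.98, 0, 0, 0, 0, 0, 0, -4, 0, 0, 0, 0, 0, 0, -4, 0, 0, 0, 0, 0, 0, -4, 0, 0, 0],
)

```text
clock: 23.9
position: [557.4, 83.7, 166.0]
ee_rot: [-90.1, 90.0, -156.8]
contact_force: [0.3, 0.6, -7.6]
finger_gap: 0.15
```

```bash
python3 - <<'E'
from h import *
to([557.5,83.7,165],23.3); s=ctrl.state(); print(s['ft_torque'],s['joint_velocities'].round(2))
im=camera('side'); p=proj('side',[558,84,100])[0].astype(int); c=im[p[1]-55:p[1]+45,p[0]-65:p[0]+65]
w=camera('wrist'); cv2.imwrite('pics/f1.png',cv2.resize(c,None,fx=4.5,fy=4.5,interpolation=2))
E
```

```text
q6 -21.9 tool y ang 23.29 tilt [-0.05 -0.  ] pos [557.4  83.7 166. ] shift m [0.001  0.0001 0.    ] w [-0.003 -0.     0.01 ] F [ 0.3  0.6 -7.6] gap 0.15 clk 23.9
[-0.03621421  0.01513607 -0.01286662] [-0.06 -0.06 -0.02 -0.05 -0.04 -0.02]
```

View pics/f1.png

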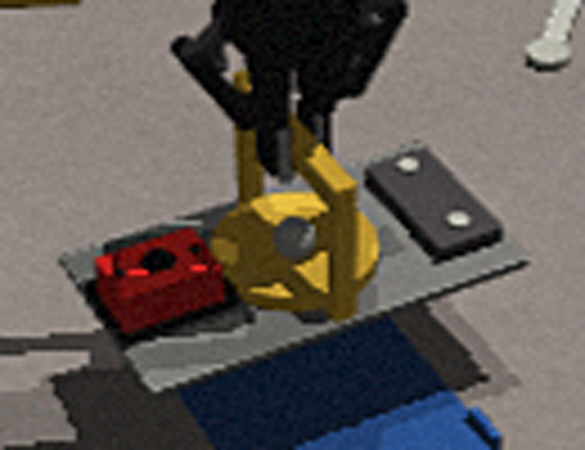

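Turned 90.0°. The block is in its pocket, the ball is mid-dish, and the arm is at rest. Handing in.

```bash
python3 -c "
from h import *
print(ctrl.hand_in())"
```

```text
the job is handed in; nothing more can be done
None
```

The job is done and handed in at about 24 s. The red block is in the pocket, and the arm is holding the carrier by its handle above the dock, turned a quarter turn.

- **Block:** I picked the smallest of the three red blocks (measured 60 × 40 mm) and lowered it until it touched the pocket floor at the predicted height (TCP z 34.8 mm). I then released it. A wrist view afterwards showed it square in the pocket.
- **Carrier:** I gripped the handle with 90 N, lifted it about 82 mm straight up and turned it 90.0°.
- **Last checks:** The tool tilt was 0.05° and the joints were practically still. The wrist carried about 7.6 N with almost no moment, which matches the loaded carrier's weight. The last side view showed the ball in the middle of the dish and the block in its pocket. I judged the carrier level from the tool's pose and this picture, and did not measure the carrier itself.
- **Disagreements:** The top camera placed the carrier about 2 mm away from where the wrist camera did, and I went with the wrist view. The wrist calibration also changed slightly between calls. The arm was off by 2–5 mm after quick moves, so I corrected its position before placing the block and before gripping the handle.

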